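# Load two vial racks into the autosampler magazine

### The job

Load the autosampler's rack magazine: pull the pusher back until its catch holds it, then gently stand both vial racks in the track between the stop plate and the pusher, upright and with the code-plate end on the side of the steel rail so that the groove under each rack sits over the rail. Then press the catch tab so that the pusher springs forward and clamps the two racks together against the stop plate. Do not tip a rack over and leave the other things on the bench where they are.

Things in the scene. Friction and masses are not known exactly. Their poses are not given: they have to be found in the camera images.
- magazine: Aluminium feed track fixed to the bench, 222x146 mm. Origin at bench height; +x runs along the track to the stop plate, -x to the catch, +y is the rail side. Track floor 12 mm above the bench, 115 mm wide between walls whose flared lips reach 49 mm above the bench; stop plate's face at x=+75 mm, top 48 mm up. A steel rail 4 mm wide stands 7 mm above the track floor along y=+36 mm.
- track_stop (a point): Centre of the stop plate's face at the track floor (12 mm above the bench); axes as the magazine's.
- pusher (a joint): Slide of the sprung pusher, m: 0 = forward at the stop plate, grows as it is pulled back (magazine -x), end at 0.134. Spring 8 N at 0 to 12 N at the back, plus damping 40 N per m/s. Pulled past 0.126 the catch snaps in and holds it at about 0.122. At value v its face is v + 1 mm from the stop plate; with two racks clamped it reads about 0.059.
- pusher_grip (a point): Point on the pusher's upright black grip, moving with it, 74 mm above the bench: grip 12 mm thick along the track, 30 mm wide across, top 18 mm above this point; the pusher's wide plate begins 26 mm below this point and its face lies 6 mm toward the stop plate. Axes as the magazine's.
- catch (a joint): Angle of the catch rocker, rad: 0 = at rest, nose down; grows to 0.4 as its tab is pressed down. The nose lets go of the pusher by about 0.2 and springs back to 0 when the tab is let go.
- catch_tab (a point): Top of the raised lip (6 mm along the track x 30 mm across) at the outer end of the catch's black thumb tab, 62 mm above the bench at the magazine's rear end, 129 mm behind and 37 mm to the right (-y) of the magazine's origin. Press it straight down about 10 mm (under 8 N); its end is at 13 mm.
- rack_a: Loose black vial rack, 110 mm long (its y), 30 mm thick (its x), about 120 g; four amber vials with white caps (tops 48 mm up), two either side of a lifting fin. Origin: centre of its underside. The +y end is the keyed end, with an upright code plate (62 mm high, white label outside); under it a groove 9 mm wide, 10 mm deep at y=+36 mm runs along x. Seated, its x lies along the track.
- rack_a_key (a point): Middle of the groove's mouth on the underside of rack_a, 36 mm from its centre toward the code-plate end.
- rack_a_grip (a point): Grasp point on rack_a's lifting fin, 68 mm above the underside; the fin is 12 mm thick (rack x), 24 mm wide (rack y), stands free from 36 to 84 mm.
- rack_b: A second rack, the same as rack_a in every way; either may go in first.
- rack_b_key (a point): As rack_a_key, on rack_b.
- rack_b_grip (a point): As rack_a_grip, on rack_b.
- septa_jar: Bystander: small jar, 45 mm across, 55 mm high, loose; origin at its underside.
- carton: Bystander: small carton, 50 x 66 x 40 mm, loose; origin at its underside.

How it is judged:
By the outcome, as a careful person would: the job done as asked, in the order asked, and still so for the second after the job is handed in, with the robot touching nothing.
It also fails if it takes over 72 s, if anything falls off the work surface, if the arm or the gripper's body presses on something with over 40 N, if the wrist force passes 120 N, or if a joint passes its speed limit or range.

### The arm

A 6-joint arm with a two-finger parallel gripper is mounted at the origin on a cart in front of the work surface, level with it; the furniture and walls round the work are solid. World frame = base frame: x ahead of the robot, y to its left, z up, the work surface at z = 0. Lengths are in m, angles in degrees, forces in N, time in s.
With the tool pointing down it reaches from about 0.3 to 0.75 m from the base axis. Payload 8.5 kg.
Tool frame: the origin (TCP) lies at the very end of the fingers, on their centre line; the grasp point (between the pads) lies env.pinch_z behind it (env.pinch_z is the distance from the TCP to the grasp point, in m); z points along the fingers, y is the line along which they close (so a half turn about z gives the same grasp; the last joint's range is limited). The gripper opens to 85 mm and grips with 20 to 120 N. Pads are 22 mm wide; open, the fingers measure 114 mm over their backs; the gripper's body (76 mm by 85 mm) begins 54 mm behind the grasp point. The pads swing forward as they close: fully open they stand 13 mm farther back than shut.
Start: joints at [64.269, 21.807, 74.336, -0, 83.858, -12.336], TCP at [0.127, 0.535, 0.231] pointing down, gripper open.
Joint ranges: [-178.18, 178.18], [-50.72, 133.34], [12.68, 142.11], [-81.47, 261.47], [9.98, 163.14], [-165.26, 165.26]. Speed limits (degrees/s): [136.94, 136.94, 180, 180, 180, 180].

### API

Orientations are given as a 3x3 rotation matrix whose columns are the frame's x, y, z axes.
In Python, from rig import telemetry, get_image, env gives the robot as it stands. The module is installed in compiled form; this text tells all that it offers.
- The arm moves only by the tool apply_moves, never from a script. Its argument "series" is a list of rows, each a list of 7 numbers: the shift along the tool's x, y, z in mm, then the turn, a rotation vector about the tool's x, y, z in degrees, then the opening, from 0 (shut) to 1 (fully open). A call has 1 to 12 rows; each row shifts and turns the commanded pose from where the row before left it, along the tool's axes as they then stand; what a row does not reach is not made up. A row lasts 1/8 s, in which the tool goes at most 62.5 mm and 10.7 degrees, less where a joint would pass 70% of its speed; a pose out of reach is approached as far as the arm can. A call with a gripper value outside its range is refused whole. The fingers move at their own pace and stop on an object; "grip_force" is the grip in N (left out, the last holds). Time passes only in rows, so rows that do not move let the fingers close. It gives the time, the measured TCP pose, the force, the opening and the grip force at its end, in the units of the state.
- telemetry.observe(): the state, without advancing time (a new reading comes with each control period).
- get_image(name): name is "scene" or "side" or "wrist"; returns a dict with "frame" (480x640x3 uint8, red, green, blue), "z_map" (480x640 float32, m along the optical axis (not along the pixel's ray), 0 where there is no reading), "vertical_fov" (degrees; the focal length in pixels is half the picture's height over the tangent of half this angle, whatever the lens; pixels are square), "cx", "cy" (the principal point, pixels), "dist" ([k1, k2, p1, p2, k3] as OpenCV has them; the pictures are not rectified), "eye" and "attitude" of the camera in the world; the wrist camera has in their place "mount" (4x4, takes a point from camera to tool coordinates, whose origin is the TCP and whose axes are the flange's). Camera axes: x right, y up, looking along -z (the intrinsics and any distortion apply to the point x, -y, -z); pixel columns grow to the right and rows downward; lengths in m; the calibration is good to about 2 mm. A picture is of the moment at which its call begins: read the wrist's pose just before it.
- env.close_job(): hands the job in; it is judged then, once.
The state is a dict: "time_s": time; "q": joint angles; "qvel": joint speeds; "joint_efforts": joint torques, N m; "position": TCP position; "tool_rot": TCP orientation; "ft_force": force on the tool from outside, world axes, zero at the start; "wrist_torque": the same for the moment, N m; "grip_width": finger opening in m; "gripper_force": force on a finger pad.
Only numpy, scipy, OpenCV 4.12 (cv2) and the standard library are available. Lean on these libraries where they do the work, as an engineer would, in place of code of your own. Each camera call takes 0.05 s, during which the arm holds its last target. There are 200 camera calls.

## Working session

There is one attempt and no reset: what is moved stays moved. The work goes in short steps, Python scripts to look and compute and a tool call to move; the robot and the scene stay as the last step left them, time stands still between calls to the robot, and variables do not carry over. Pictures are saved under pics/ and viewed, at most 12 in all, crops included, and the job is handed in when it is done.

Besides the shell and the picture viewer there is one more tool, called by a JSON object that holds its "method" and its "body", one argument or row to a line. apply_moves: Moves the arm, as the interface text tells. Its arguments: {"type":"object","properties":{"series":{"type":"array"},"grip_force":{"type":"number"}},"required":["series"]}

```bash
mkdir -p pics; cat > h.py <<'E'
import numpy as np, cv2
from rig import telemetry, get_image, env
def cam(name):
    s=telemetry.observe(); im=get_image(name)
    f=240/np.tan(np.radians(im["vertical_fov"])/2)
    K=np.array([[f,0,im["cx"]],[0,f,im["cy"]],[0,0,1]])
    if "mount" in im:
        T=np.eye(4); T[:3,:3]=s["tool_rot"]; T[:3,3]=s["position"]; T=T@np.array(im["mount"])
    else:
        T=np.eye(4); T[:3,:3]=im["attitude"]; T[:3,3]=im["eye"]
    im.update(K=K,T=T,s=s); return im
def rays(im,uv):
    p=cv2.undistortPoints(np.float64(uv).reshape(-1,1,2),im["K"],np.float64(im["dist"])).reshape(-1,2)
    return np.c_[p[:,0],-p[:,1],-np.ones(len(p))]
def on_plane(im,uv,z):
    d=rays(im,uv)@im["T"][:3,:3].T; o=im["T"][:3,3]
    return o+d*((z-o[2])/d[:,2])[:,None]
def depth_pts(im):
    v,u=np.mgrid[:480,:640]; r=rays(im,np.c_[u.ravel(),v.ravel()])
    P=r*im["z_map"].reshape(-1,1)
    P=P@im["T"][:3,:3].T+im["T"][:3,3]; P[im["z_map"].ravel()==0]=np.nan
    return P.reshape(480,640,3)
def save(im,name): cv2.imwrite("pics/"+name,im["frame"][:,:,::-1])
E
python3 - <<'E'
from h import *
for n in ("scene","side"):
    im=cam(n); save(im,n+"0.png"); print(n,im["T"].round(3).tolist(),(im["z_map"]>0).mean())
s=telemetry.observe();print(s["tool_rot"],env.pinch_z,s["time_s"],s["position"],s["grip_width"])
E
```

```text
scene [[1.0, -0.013, 0.004, 0.581], [0.013, 0.861, -0.508, -0.488], [0.003, 0.508, 0.862, 1.099], [0.0, 0.0, 0.0, 1.0]] 0.9958723958333333
side [[-0.909, 0.205, -0.364, 0.197], [-0.417, -0.497, 0.761, 0.843], [-0.025, 0.843, 0.538, 0.616], [0.0, 0.0, 0.0, 1.0]] 0.995830078125
[[-9.72792667e-01  2.31676616e-01 -6.11016638e-04]
 [ 2.31677200e-01  9.72792002e-01 -1.18126608e-03]
 [ 3.20720372e-04 -1.29068560e-03 -9.99999116e-01]] 0.0187 0.1 [0.12730052 0.53480687 0.23076143] 0.08532710405081273
```

View pics/scene0.png

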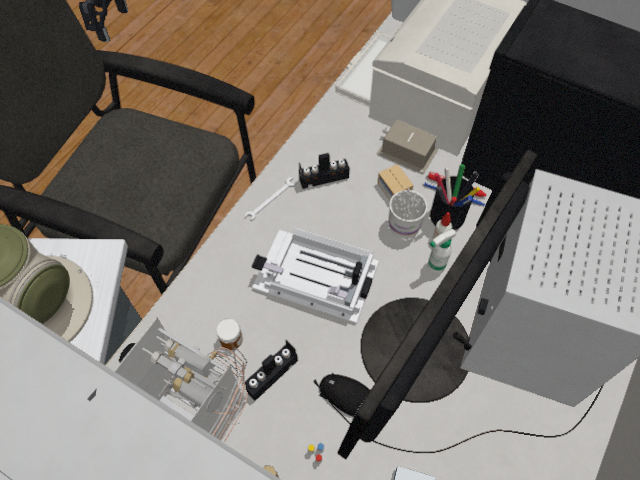

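View pics/side0.png

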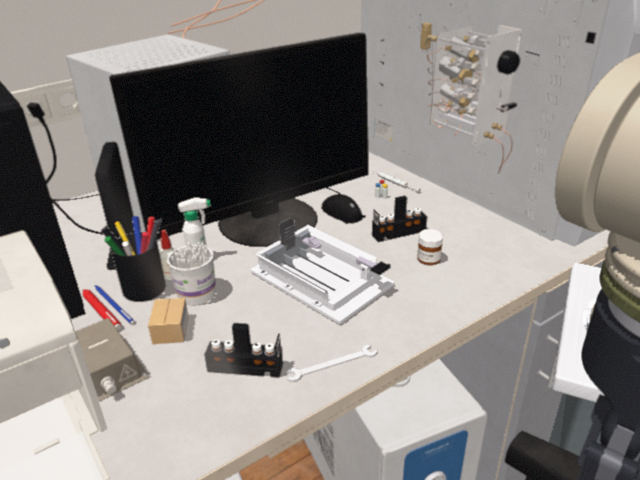

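Scene view: magazine around (315,275), its catch tab at (262,263) and pusher at (360,280). The racks are at (325,172) and (271,370), the jar at (229,333) and the carton at (395,183). Next I'll get depth points and a magazine crop.

```bash
python3 - <<'E'
from h import *
im=cam("scene")
c=im["frame"][222:332,240:390,::-1]; cv2.imwrite("pics/mag.png",cv2.resize(c,None,fx=5,fy=5,interpolation=cv2.INTER_CUBIC))
P=depth_pts(im); g=im["frame"].max(2)
print("bench z",[P[v,u].round(3).tolist() for v,u in((230,225),(330,300),(200,380))])
for nm,(u0,u1,v0,v1) in dict(R1=(295,355,148,190),R2=(240,302,338,400),mag=(245,385,225,325)).items():
    Q=P[v0:v1,u0:u1].reshape(-1,3); G=g[v0:v1,u0:u1].ravel()
    if nm!="mag":
        m=(Q[:,2]>.02)&(Q[:,2]<.11)
        r=cv2.minAreaRect(np.float32(Q[m][:,:2]*1000)); print(nm,"body",r,Q[m][:,2].max())
        f=Q[(Q[:,2]>.068)&(Q[:,2]<.11)]; print(" fin",cv2.minAreaRect(np.float32(f[:,:2]*1000)),f.mean(0),len(f))
        p=Q[(Q[:,2]>.054)&(Q[:,2]<.066)]; print(" plate",np.median(p,0),len(p),p[::6].round(3).tolist())
    else:
        m=(Q[:,2]>.008)&(Q[:,2]<.11); print(nm,cv2.minAreaRect(np.float32(Q[m][:,:2]*1000)))
        f=Q[(Q[:,2]>.07)&(Q[:,2]<.11)]; print(" grip",cv2.minAreaRect(np.float32(f[:,:2]*1000)),f.mean(0),len(f))
        t=Q[(Q[:,2]>.046)&(Q[:,2]<.07)&(G<70)]; print(" dark z46-70",t[::4].round(3).tolist())
E
```

```text
bench z [[0.361, 0.183, 0.001], [0.528, -0.042, -0.001], [0.695, 0.269, -0.005]]
R1 body ((568.3532104492188, 324.2023010253906), (110.95591735839844, 34.77936553955078), 17.205961227416992) 0.08849310246095365
 fin ((568.8182373046875, 323.69061279296875), (24.137895584106445, 15.302927017211914), 13.219376564025879) [0.56891538 0.32195002 0.07883277] 89
 plate [0.56136683 0.3183757  0.05949177] 65 [[0.581, 0.327, 0.062], [0.514, 0.321, 0.061], [0.572, 0.321, 0.062], [0.516, 0.32, 0.059], [0.568, 0.32, 0.059], [0.559, 0.314, 0.063], [0.572, 0.319, 0.057], [0.518, 0.312, 0.062], [0.574, 0.319, 0.055], [0.521, 0.302, 0.064], [0.521, 0.297, 0.06]]
R2 body ((451.7680358886719, -108.55501556396484), (110.52699279785156, 102.24806213378906), 46.94038772583008) 0.08603222223967921
 fin ((477.6538391113281, -133.3723907470703), (22.526371002197266, 12.402151107788086), 52.60556411743164) [ 0.47785857 -0.13417416  0.08015203] 108
 plate [ 0.50672652 -0.10197213  0.05957865] 55 [[0.505, -0.087, 0.062], [0.511, -0.091, 0.062], [0.514, -0.095, 0.062], [0.516, -0.097, 0.057], [0.516, -0.1, 0.054
[... 639 characters left out ...]
37, 0.074, 0.064], [0.444, 0.079, 0.056], [0.452, 0.077, 0.06], [0.44, 0.075, 0.058], [0.448, 0.076, 0.057], [0.456, 0.075, 0.058], [0.44, 0.073, 0.057], [0.448, 0.075, 0.054], [0.435, 0.069, 0.061], [0.442, 0.071, 0.058], [0.45, 0.071, 0.058], [0.435, 0.067, 0.061], [0.443, 0.069, 0.058], [0.45, 0.068, 0.059], [0.437, 0.067, 0.056], [0.445, 0.066, 0.059], [0.453, 0.066, 0.059], [0.441, 0.063, 0.059], [0.449, 0.064, 0.058], [0.441, 0.063, 0.057], [0.449, 0.062, 0.058], [0.447, 0.06, 0.058], [0.639, 0.041, 0.066], [0.63, 0.038, 0.063], [0.637, 0.036, 0.068], [0.633, 0.035, 0.066], [0.63, 0.036, 0.059], [0.638, 0.036, 0.059], [0.634, 0.036, 0.054], [0.632, 0.036, 0.051], [0.632, 0.035, 0.049]]
```

View pics/mag.png

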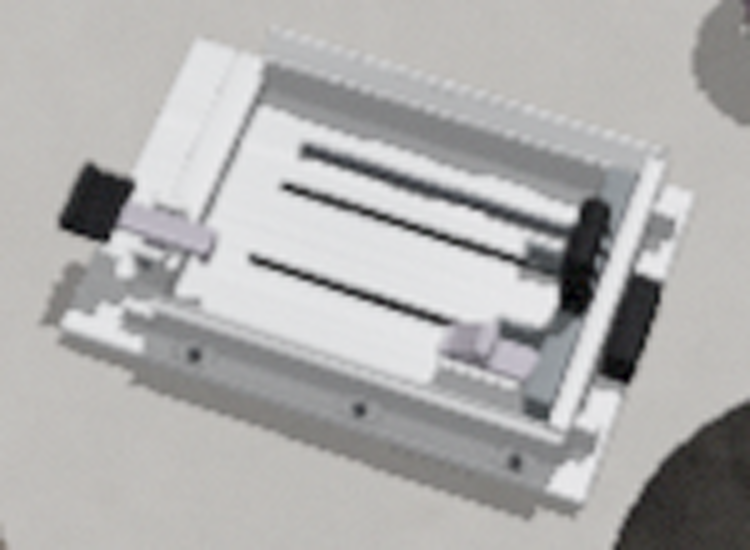

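Crop: rail at the upper side (+y), tab lip at left (95,200), grip at (585,255) near the stop plate, all consistent with the magazine's yaw of about -18.5°. I'll write the planner and check the space around it.

```bash
cat >> h.py <<'E'
def plan(target,psi=None):
    """print tool z-turn (deg), then shift in tool axes after that turn (mm), tilt error"""
    s=telemetry.observe(); R=np.array(s["tool_rot"]); p=np.array(s["position"])
    cur=np.degrees(np.arctan2(R[1,1],R[0,1])); psi=cur if psi is None else psi
    y=np.array([np.cos(np.radians(psi)),np.sin(np.radians(psi)),0]); z=np.array([0,0,-1.]); x=np.cross(y,z)
    Rt=np.c_[x,y,z]; turn=(cur-psi+180)%360-180
    rv=cv2.Rodrigues(R.T@Rt)[0].ravel()*180/np.pi
    print("t %.2f pos %s psi %.2f | rotvec %s | shift after turn %s | dz-first shift %s"%(s["time_s"],p.round(4),cur,rv.round(2),(Rt.T@(target-p)*1000).round(1),(R.T@(target-p)*1000).round(1)))
MX=np.array([np.cos(np.radians(-18.5)),np.sin(np.radians(-18.5)),0]); MY=np.array([-MX[1],MX[0],0]); MO=np.array([.571,.069,0])
def mag(x,y,z): return MO+(x*MX+y*MY)/1000+np.array([0,0,z/1000])
E
python3 - <<'E'
from h import *
for n in ("scene","side"):
    P=depth_pts(cam(n)).reshape(-1,3); P=P[np.isfinite(P[:,0])]
    d=(P-MO)@np.c_[MX,MY]*1000
    for z0,z1 in((.1,.2),(.2,.35),(.35,.6)):
        m=(P[:,2]>z0)&(P[:,2]<z1)&(abs(d[:,1])<160)&(d[:,0]>-100)
        if m.sum(): 
            i=np.argsort(d[m][:,0])[:3]; print(n,z0,m.sum(),np.c_[d[m],P[m][:,2]][i].round(2).tolist())
plan(mag(60,0,190),-18.5)
E
```

```text
scene 0.1 4667 [[183.4, 84.81, 0.12], [183.94, 82.65, 0.12], [185.19, 81.88, 0.12]]
scene 0.2 28154 [[203.64, -157.11, 0.35], [203.99, -159.15, 0.35], [204.51, -156.05, 0.35]]
scene 0.35 137 [[206.68, -154.35, 0.35], [207.04, -156.0, 0.35], [207.58, -152.82, 0.35]]
side 0.1 10930 [[185.85, 82.77, 0.13], [186.04, -158.6, 0.12], [186.13, 83.2, 0.12]]
side 0.2 25617 [[193.71, -156.73, 0.2], [193.87, -151.97, 0.21], [194.41, -157.79, 0.21]]
side 0.35 5284 [[210.57, -138.02, 0.35], [211.99, -144.59, 0.35], [212.62, -155.62, 0.35]]
t 0.25 pos [0.1273 0.5349 0.2311] psi 76.61 | rotvec [-3.000e-02  2.000e-02  9.511e+01] | shift after turn [-301.1  628.6   41.1] | dz-first shift [-599.3 -355.8   41.2]
```

{"method": "apply_moves", "body": {
  "series": [
    [0,0,0,0,0,10.57,0.5],
    [0,0,0,0,0,10.57,0.5],
    [0,0,0,0,0,10.57,0.5],
    [0,0,0,0,0,10.57,0.5],
    [0,0,0,0,0,10.57,0.5],
    [0,0,0,0,0,10.57,0.5],
    [0,0,0,0,0,10.57,0.5],
    [0,0,0,0,0,10.57,0.5],
    [0,0,0,0,0,10.57,0.5]
  ]
}}

```text
time_s: 1.38
position: [0.1274, 0.535, 0.2312]
tool_rot: [[0.324, 0.946, -0.0], [0.946, -0.324, -0.0], [-0.0, -0.0, -1.0]]
ft_force: [0.2, 0.1, -0.7]
grip_width: 0.0428
gripper_force: 0.0
```

{"method": "apply_moves", "body": {
  "series": [
    [-25,52.4,3.4,0,0,0,0.5],
    [-25,52.4,3.4,0,0,0,0.5],
    [-25,52.4,3.4,0,0,0,0.5],
    [-25,52.4,3.4,0,0,0,0.5],
    [-25,52.4,3.4,0,0,0,0.5],
    [-25,52.4,3.4,0,0,0,0.5],
    [-25,52.4,3.4,0,0,0,0.5],
    [-25,52.4,3.4,0,0,0,0.5],
    [-25,52.4,3.4,0,0,0,0.5],
    [-25,52.4,3.4,0,0,0,0.5],
    [-25,52.4,3.4,0,0,0,0.5],
    [-25,52.4,3.4,0,0,0,0.5]
  ]
}}

```text
time_s: 2.88
position: [0.6295, 0.0492, 0.1903]
tool_rot: [[0.318, 0.948, -0.0], [0.948, -0.318, 0.0], [0.0, -0.0, -1.0]]
ft_force: [1.1, 0.8, -0.2]
grip_width: 0.0428
gripper_force: 0.0
```

{"method": "apply_moves", "body": {
  "series": [
    [0,0,0,0,0,0,0.5],
    [0,0,0,0,0,0,0.5]
  ]
}}

```text
time_s: 3.12
position: [0.6279, 0.0511, 0.1903]
tool_rot: [[0.318, 0.948, -0.001], [0.948, -0.318, 0.0], [0.0, -0.001, -1.0]]
ft_force: [-1.1, 0.8, 1.1]
grip_width: 0.0428
gripper_force: 0.0
```

```bash
python3 - <<'E'
from h import *
plan(mag(68,0,59),-18.5)
im=cam("wrist"); save(im,"w1.png"); print(im["T"].round(3).tolist())
P=depth_pts(im).reshape(-1,3); g=im["frame"].max(2).ravel()
m=(P[:,2]>.07)&(P[:,2]<.1)&(g<80)&(np.hypot(*(P[:,:2]-MO[:2]-MX[:2]*.068).T)<.035); f=P[m]
if len(f): print(cv2.minAreaRect(np.float32(f[:,:2]*1000)),f.mean(0),len(f))
E
```

```text
t 3.12 pos [0.6279 0.0511 0.1903] psi -18.53 | rotvec [-0.05 -0.   -0.03] | shift after turn [ -1.1   8.4 131.3] | dz-first shift [ -1.1   8.5 131.2]
[[0.948, 0.301, 0.104, 0.654], [-0.319, 0.897, 0.306, 0.13], [-0.002, -0.323, 0.946, 0.333], [0.0, 0.0, 0.0, 1.0]]
((637.711181640625, 49.37553405761719), (29.275672912597656, 11.153512954711914), 71.80453491210938) [0.63838617 0.05173839 0.0896155 ] 863
```

View pics/w1.png

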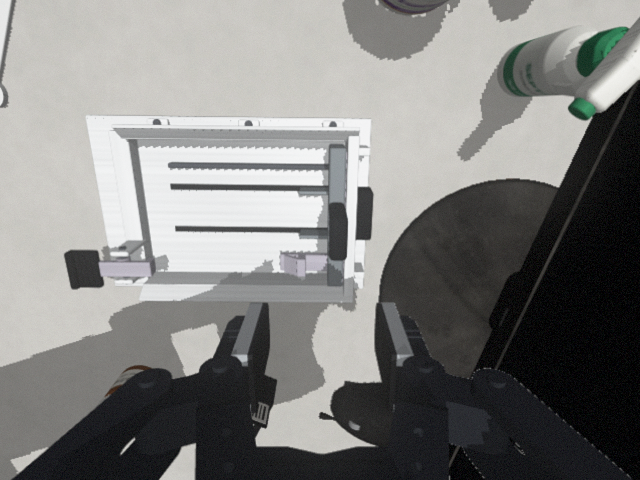

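Wrist view: grip at (338,232), the magazine square in the picture. Lowering onto the grip.

{"method": "apply_moves", "body": {
  "series": [
    [0,4.7,10,0,0,0,0.36],
    [0,4.7,20,0,0,0,0.36],
    [0,0,25,0,0,0,0.36],
    [0,0,25,0,0,0,0.36],
    [0,0,25,0,0,0,0.36],
    [0,0,16,0,0,0,0.36],
    [0,0,10,0,0,0,0.36],
    [0,0,0,0,0,0,0],
    [0,0,0,0,0,0,0],
    [0,0,0,0,0,0,0],
    [0,0,0,0,0,0,0]
  ],
  "grip_force": 60
}}

```text
time_s: 4.55
position: [0.6378, 0.0477, 0.0596]
tool_rot: [[0.318, 0.948, 0.001], [0.948, -0.318, 0.0], [0.001, 0.001, -1.0]]
ft_force: [5.0, -0.2, -8.2]
grip_width: 0.0112
gripper_force: 61.2
```

{"method": "apply_moves", "body": {
  "series": [
    [0,-8,0,0,0,0,0],
    [0,-14,0,0,0,0,0],
    [0,-14,0,0,0,0,0],
    [0,-14,0,0,0,0,0],
    [0,-14,0,0,0,0,0],
    [0,-14,0,0,0,0,0],
    [0,-14,0,0,0,0,0],
    [0,-14,0,0,0,0,0],
    [0,-12,0,0,0,0,0],
    [0,-8,0,0,0,0,0],
    [0,-4,0,0,0,0,0],
    [0,0,0,0,0,0,0]
  ]
}}

```text
time_s: 6.05
position: [0.5162, 0.0897, 0.0596]
tool_rot: [[0.319, 0.948, 0.006], [0.948, -0.319, 0.001], [0.003, 0.005, -1.0]]
ft_force: [13.6, 4.3, -18.3]
grip_width: 0.0112
gripper_force: 61.1
```

```bash
python3 - <<'E'
from h import *
p=telemetry.observe()["position"]; d=np.array(p)-[.6378,.0477,.0596]; print(d@MX*1000,d@MY*1000,telemetry.observe()["ft_force"])
E
```

```text
-128.65231272154307 1.2786741415987262 [ 13.6033567    4.32360022 -18.34525556]
```

{"method": "apply_moves", "body": {
  "series": [
    [0,3,0,0,0,0,0],
    [0,3,0,0,0,0,0],
    [0,2,0,0,0,0,0],
    [0,0,0,0,0,0,0]
  ]
}}

```text
time_s: 6.55
position: [0.5227, 0.0875, 0.0596]
tool_rot: [[0.319, 0.948, 0.003], [0.948, -0.319, 0.002], [0.003, 0.002, -1.0]]
ft_force: [8.4, 6.8, -12.6]
grip_width: 0.0111
gripper_force: 62.0
```

```bash
python3 - <<'E'
from h import *
p=telemetry.observe()["position"]; d=np.array(p)-[.6378,.0477,.0596]; F=telemetry.observe()["ft_force"]; print(d@MX*1000,d@MY*1000,F,F@MX)
E
```

```text
-121.76976359731728 1.2010541118453413 [  8.35118066   6.84702402 -12.56899376] 5.747029568184806
```

{"method": "apply_moves", "body": {
  "series": [
    [0,1,0,0,0,0,0],
    [0,0,0,0,0,0,0.36],
    [0,0,0,0,0,0,0.36],
    [0,0,-10,0,0,0,0.36],
    [0,0,-25,0,0,0,0.36],
    [0,0,-35,0,0,0,0.36],
    [0,0,-35,0,0,0,0.36],
    [-20,0,-25,0,0,0,0.36],
    [-40,0,-10,0,0,0,0.36],
    [-20,0,0,0,0,0,0.36],
    [0,0,0,0,0,0,0.36],
    [0,0,0,0,0,0,0.36]
  ]
}}

```text
time_s: 8.05
position: [0.4972, 0.0109, 0.1999]
tool_rot: [[0.318, 0.948, 0.0], [0.948, -0.318, 0.0], [0.0, 0.0, -1.0]]
ft_force: [-0.7, -0.6, -0.0]
grip_width: 0.0306
gripper_force: 0.0
```

```bash
python3 - <<'E'
from h import *
im=cam("wrist"); save(im,"w2.png"); np.savez("w2.npz",P=depth_pts(im),f=im["frame"]); print(im["s"]["position"])
P=depth_pts(im).reshape(-1,3); g=im["frame"].max(2).ravel()
c=MO+MX*(-.054)
m=(P[:,2]>.07)&(P[:,2]<.1)&(g<80)&(np.hypot(*(P[:,:2]-c[:2]).T)<.035); f=P[m]
if len(f): 
  r=cv2.minAreaRect(np.float32(f[:,:2]*1000));print(r,len(f), (np.r_[r[0],0]/1000-MO)@np.c_[MX,MY])
E
```

```text
[0.49717208 0.01086018 0.19988927]
((523.0299072265625, 88.21272277832031), (28.661598205566406, 11.118120193481445), 71.46772003173828) 924 [-0.05158746  0.00299875]
```

View pics/w2.png

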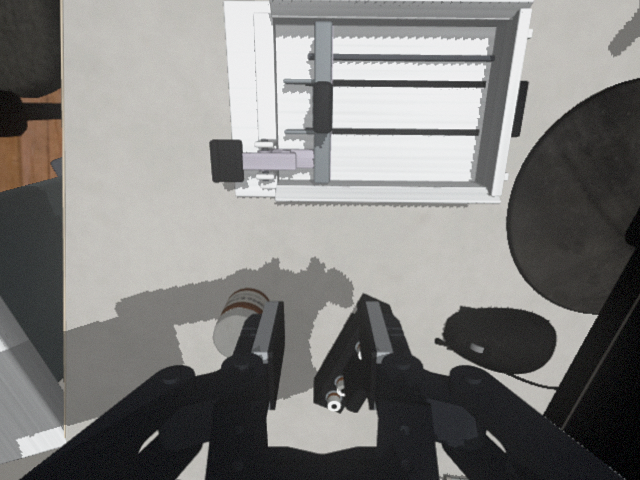

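Wrist view: the pusher is held back, grip at (323,107) and catch nose on it at (300,160). Rack B's code plate shows at (374,297). Now the angles of both racks from their caps.

```bash
python3 - <<'E'
from h import *
C={"R1":(.570,.324),"R2":(.479,-.133)}
for n in ("scene","side"):
    im=cam(n);P=depth_pts(im); g=im["frame"].min(2)
    for k,c in C.items():
        near=(np.hypot(P[...,0]-c[0],P[...,1]-c[1])<.062)
        m=(near&(g>125)&(P[...,2]>.036)&(P[...,2]<.058)).astype(np.uint8)
        nn,l,st,ce=cv2.connectedComponentsWithStats(m)
        pts=[np.r_[on_plane(im,[ce[i]],.047)[0],st[i][4]] for i in range(1,nn) if st[i][4]>=4]
        pts=np.array(pts); print(n,k,pts.round(4).tolist())
        f=P[near&(P[...,2]>.07)&(P[...,2]<.1)]; print("  fin",cv2.minAreaRect(np.float32(f[:,:2]*1000)),len(f))
        p=P[near&(P[...,2]>.052)&(P[...,2]<.066)&(np.hypot(P[...,0]-c[0],P[...,1]-c[1])>.04)]
        if len(p): print("  plate",cv2.minAreaRect(np.float32(p[:,:2]*1000)),len(p))
d=np.load("w2.npz");P=d["P"];c=C["R2"]
r=np.hypot(P[...,0]-c[0],P[...,1]-c[1])
p=P[(r<.065)&(r>.04)&(P[...,2]>.052)&(P[...,2]<.066)]; print("w plate",cv2.minAreaRect(np.float32(p[:,:2]*1000)),len(p))
# walls in mag coordinates (nominal frame), lip tops
q=np.c_[(P.reshape(-1,3)-MO)@np.c_[MX,MY]*1000,P.reshape(-1,3)[:,2]*1000]
for x in (-20,0,20,40,60):
    s=q[(abs(q[:,0]-x)<2)&(q[:,2]>44)&(q[:,2]<56)&(abs(q[:,1])<90)]
    a=s[s[:,1]<0][:,1];b=s[s[:,1]>0][:,1]; print(x,a.min() if len(a) else 0,a.max() if len(a) else 0,b.min() if len(b) else 0,b.max() if len(b) else 0)
E
```

```text
scene R1 [[0.6069, 0.3347, 0.047, 26.0], [0.5892, 0.329, 0.047, 27.0], [0.5483, 0.3169, 0.047, 26.0], [0.5314, 0.3113, 0.047, 27.0]]
  fin ((568.7398071289062, 323.39459228515625), (24.330259323120117, 16.501888275146484), 18.901103973388672) 88
  plate ((517.86376953125, 308.7278747558594), (3.9648752212524414, 25.12715721130371), 15.722195625305176) 24
scene R2 [[0.5055, -0.1051, 0.047, 38.0], [0.4924, -0.1188, 0.047, 37.0], [0.4628, -0.1488, 0.047, 30.0], [0.4503, -0.1618, 0.047, 37.0]]
  fin ((477.3662414550781, -133.1099090576172), (22.57449722290039, 12.014522552490234), 51.61980438232422) 105
  plate ((513.964599609375, -95.54277038574219), (3.015718460083008, 24.563108444213867), 45.28378677368164) 34
side R1 [[0.5252, 0.2931, 0.047, 7.0], [0.6086, 0.3376, 0.047, 77.0], [0.5902, 0.3324, 0.047, 77.0], [0.5503, 0.3193, 0.047, 70.0], [0.5324, 0.3136, 0.047, 72.0]]
  fin ((570.814453125, 324.51318359375), (24.406763076782227, 12.922483444213867), 18.0623722076416) 207
  plate ((520.3046875, 308.91131591796875), (4.374063491821289, 26.996076583862305), 16.820789337158203) 63
side R2 [[0.4567, -0.1519, 0.047, 68.0], [0.5252, -0.1033, 0.047, 9.0], [0.4929, -0.1141, 0.047, 36.0], [0.5058, -0.1008, 0.047, 31.0]]
  fin ((478.5137939453125, -129.5009002685547), (19.62660026550293, 20.54387664794922), 89.68211364746094) 100
  plate ((516.192626953125, -95.27407836914062), (4.912604808807373, 27.551090240478516), 42.49506378173828) 43
w plate ((0.0, 0.0), (0.0, 0.0), 0.0) 0
-20 -64.96724057753156 -59.242059746754606 64.24548344669232 68.90793867591955
0 -65.07109766821313 -59.28174361626355 64.20576853812747 68.6517488061058
20 -65.90739867892059 -60.045526571673065 63.43313639799343 68.71671442074503
40 -65.97062729912781 -60.0789683905182 64.02618078708298 68.49209592031589
60 -65.70515767359605 -60.11608843218321 63.8381416685815 68.58507961347794
```

```bash
sed -i 's/^MX=.*/a_=np.radians(-18.7); MX=np.array([np.cos(a_),np.sin(a_),0]); MY=np.array([-MX[1],MX[0],0]); MO=np.array([.5736,.0705,0])/' h.py; python3 - <<'E'
from h import *
plan(np.array([.479,-.132,.054]),-44.2)
E
```

```text
t 8.20 pos [0.4972 0.0111 0.1995] psi -18.47 | rotvec [-1.000e-02  0.000e+00  2.573e+01] | shift after turn [-115.2   86.7  145.5] | dz-first shift [-141.5   28.1  145.5]
```

{"method": "apply_moves", "body": {
  "series": [
    [0,0,0,0,0,8.57,0.45],
    [0,0,0,0,0,8.57,0.45],
    [0,0,0,0,0,8.57,0.45],
    [-28.8,21.7,0,0,0,0,0.45],
    [-28.8,21.7,0,0,0,0,0.45],
    [-28.8,21.7,0,0,0,0,0.45],
    [-28.8,21.7,0,0,0,0,0.45],
    [0,0,30,0,0,0,0.45],
    [0,0,30,0,0,0,0.45],
    [0,0,15,0,0,0,0.45],
    [0,0,5,0,0,0,0.45],
    [0,0,0,0,0,0,0.45]
  ]
}}

```text
time_s: 9.7
position: [0.4792, -0.1325, 0.1197]
tool_rot: [[0.697, 0.717, 0.0], [0.717, -0.697, -0.0], [0.0, 0.0, -1.0]]
ft_force: [-0.2, 0.9, 0.5]
grip_width: 0.0382
gripper_force: 0.0
```

```bash
python3 - <<'E'
from h import *
im=cam("wrist"); save(im,"w3.png"); P=depth_pts(im)
plan(np.array([.479,-.132,.054]),-44.2)
near=np.hypot(P[...,0]-.479,P[...,1]+.132)<.04
f=P[near&(P[...,2]>.072)&(P[...,2]<.095)]; 
if len(f): print(cv2.minAreaRect(np.float32(f[:,:2]*1000)),len(f),f[:,2].max())
E
```

```text
t 9.75 pos [ 0.4793 -0.1327  0.12  ] psi -44.21 | rotvec [ 0.05 -0.01 -0.01] | shift after turn [ 0.3 -0.7 66. ] | dz-first shift [ 0.3 -0.7 66. ]
((479.37579345703125, -132.65289306640625), (24.199434280395508, 11.77344036102295), 45.849464416503906) 1152 0.08541450716278132
```

View pics/w3.png

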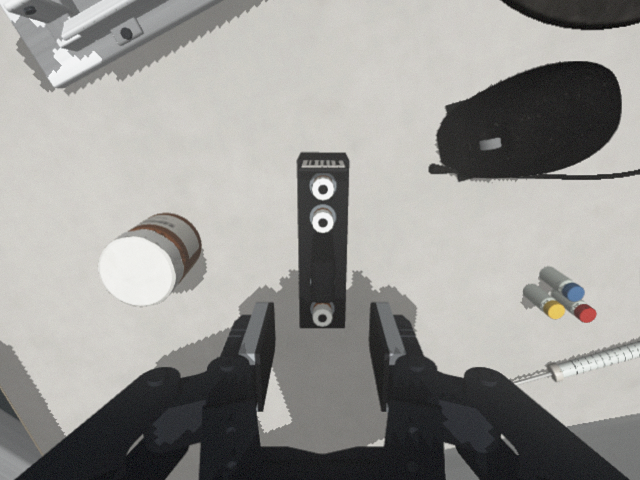

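Rack B is square between the fingers, its fin centred at (322,260) within 1 mm. Grasping it.

{"method": "apply_moves", "body": {
  "series": [
    [0,0,25,0,0,0,0.45],
    [0,0,25,0,0,0,0.45],
    [0,0,12,0,0,0,0.45],
    [0,0,4,0,0,0,0.45],
    [0,0,0,0,0,0,0],
    [0,0,0,0,0,0,0],
    [0,0,0,0,0,0,0],
    [0,0,0,0,0,0,0],
    [0,0,-4,0,0,0,0],
    [0,0,-15,0,0,0,0],
    [0,0,-40,0,0,0,0],
    [0,0,-40,0,0,0,0]
  ],
  "grip_force": 50
}}

```text
time_s: 11.25
position: [0.4785, -0.1325, 0.1535]
tool_rot: [[0.698, 0.716, -0.001], [0.716, -0.698, 0.001], [-0.0, -0.001, -1.0]]
ft_force: [-0.2, -0.6, -2.2]
grip_width: 0.0112
gripper_force: 48.9
```

```bash
python3 - <<'E'
from h import *
plan(mag(57.5,0,115),-18.7)
E
```

```text
t 11.25 pos [ 0.4785 -0.1325  0.1535] psi -44.24 | rotvec [-8.000e-02  1.000e-02 -2.554e+01] | shift after turn [222.8  82.5  38.5] | dz-first shift [236.6 -21.5  38.4]
```

{"method": "apply_moves", "body": {
  "series": [
    [0,0,0,0,0,-8.5,0],
    [0,0,0,0,0,-8.5,0],
    [0,0,0,0,0,-8.5,0],
    [20,8,0,0,0,0,0],
    [40,15,0,0,0,0,0],
    [45,16,0,0,0,0,0],
    [45,16,0,0,0,0,0],
    [40,15,0,0,0,0,0],
    [25,9,10,0,0,0,0],
    [7.8,3.5,15,0,0,0,0],
    [0,0,10,0,0,0,0],
    [0,0,0,0,0,0,0]
  ]
}}

```text
time_s: 12.75
position: [0.6277, 0.0509, 0.1165]
tool_rot: [[0.322, 0.947, -0.003], [0.947, -0.322, 0.0], [-0.001, -0.002, -1.0]]
ft_force: [-0.7, -0.4, -0.8]
grip_width: 0.0112
gripper_force: 48.9
```

```bash
python3 - <<'E'
from h import *
im=cam("wrist"); save(im,"w4.png"); P=depth_pts(im); s=im["s"]; tp=np.array(s["position"])
plan(mag(57.5,0,66),-18.7)
q=np.c_[(P.reshape(-1,3)-MO)@np.c_[MX,MY]*1000,P.reshape(-1,3)[:,2]*1000]
t=(tp-MO)@np.c_[MX,MY]*1000; print("tool mag",t,tp[2])
for x in (-20,0,20,35):
    w=q[(abs(q[:,0]-x)<2)&(q[:,2]>44)&(q[:,2]<56)&(abs(q[:,1])<90)]
    b=w[w[:,1]>40][:,1];a=w[w[:,1]<-40][:,1]; print(x,(b.min(),b.max()) if len(b) else 0,(a.min(),a.max()) if len(a) else 0)
f=q[(abs(q[:,0]-t[0])<20)&(abs(q[:,1]-t[1])<20)&(q[:,2]>tp[2]*1000+18)&(q[:,2]<tp[2]*1000+35)]
if len(f): print("fin",cv2.minAreaRect(np.float32(f[:,:2])),len(f))
u=tp[2]*1000-54
f=q[(abs(q[:,0]-t[0])<30)&(q[:,1]-t[1]>45)&(q[:,1]-t[1]<65)&(q[:,2]>u+45)&(q[:,2]<u+70)]
if len(f): print("plate",cv2.minAreaRect(np.float32(f[:,:2])),len(f),f[:,2].max())
E
```

```text
t 12.80 pos [0.6281 0.0509 0.1174] psi -18.80 | rotvec [-0.05  0.02 -0.1 ] | shift after turn [ 1.1 -0.4 51.4] | dz-first shift [ 1.1 -0.4 51.4]
tool mag [57.5054585  -1.22908711] 0.11654483284321909
-20 (np.float64(62.29955349516518), np.float64(68.64796911775576)) (np.float64(-67.01053056511279), np.float64(-61.448443015330625))
0 (np.float64(62.846558199579306), np.float64(68.18236752327813)) (np.float64(-67.03612929791305), np.float64(-61.7583462181823))
20 (np.float64(62.801851858176775), np.float64(68.2159986714705)) (np.float64(-65.77928180828106), np.float64(-61.3137626437108))
35 (np.float64(62.76834677811557), np.float64(68.14180299093164)) 0
fin ((55.783531188964844, 3.5029735565185547), (29.23940658569336, 31.191753387451172), 52.67734146118164) 4412
plate ((57.307125091552734, 48.68267822265625), (9.803154945373535, 25.75832748413086), 89.8940200805664) 1340 125.48882210559952
```

View pics/w4.png

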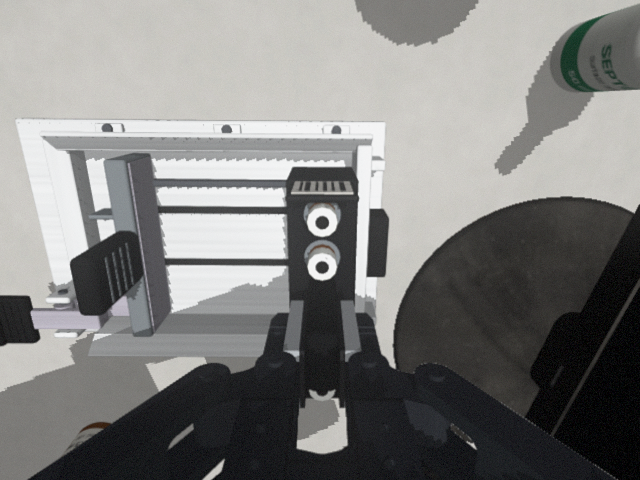

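Rack B hangs over the track with its code plate toward the rail side. The rail line runs at (155–290, 182), so I'll check its y directly.

```bash
python3 - <<'E'
from h import *
im=cam("wrist"); F=im["frame"].min(2)
for u in (190,220,250,275): 
    print(u,F[174:216,u].tolist()[:16], F[204:216,u].tolist())
    for v in (182,210,262): print(((on_plane(im,[[u,v]],.019 if v==182 else .012)[0]-MO)@np.c_[MX,MY]*1000).round(1))
E
```

```text
190 [236, 235, 236, 235, 194, 116, 82, 94, 103, 102, 101, 97, 96, 152, 227, 242] [236, 192, 112, 74, 65, 70, 66, 63, 78, 161, 224, 235]
[-23.1  37.4]
[-27.5  17.9]
[-31.5 -18.2]
220 [235, 237, 236, 240, 223, 143, 83, 94, 104, 110, 103, 103, 103, 153, 228, 241] [237, 223, 144, 73, 68, 67, 73, 73, 72, 131, 215, 236]
[-4.7 37.4]
[-8.1 17.9]
[-11.2 -18.3]
250 [238, 238, 239, 239, 240, 179, 88, 90, 103, 106, 103, 101, 103, 180, 235, 243] [241, 239, 182, 80, 65, 71, 69, 71, 70, 128, 217, 238]
[13.7 37.3]
[11.2 17.9]
[  9.  -18.4]
275 [240, 239, 239, 240, 242, 187, 84, 90, 99, 102, 101, 104, 96, 115, 158, 227] [243, 242, 187, 83, 64, 66, 63, 65, 61, 104, 212, 237]
[29.  37.3]
[27.4 17.8]
[ 25.9 -18.4]
```

{"method": "apply_moves", "body": {
  "series": [
    [1.9,-1,0,0,0,0,0],
    [0,0,10,0,0,0,0],
    [0,0,15,0,0,0,0],
    [0,0,12,0,0,0,0],
    [0,0,5,0,0,0,0],
    [0,0,2,0,0,0,0],
    [0,0,0,0,0,0,0]
  ]
}}

```text
time_s: 13.72
position: [0.6284, 0.0539, 0.0737]
tool_rot: [[0.321, 0.947, 0.0], [0.947, -0.321, -0.0], [0.0, 0.0, -1.0]]
ft_force: [-1.3, 0.3, -1.2]
grip_width: 0.0113
gripper_force: 49.0
```

{"method": "apply_moves", "body": {
  "series": [
    [0,0,1.5,0,0,0,0],
    [0,0,1.5,0,0,0,0],
    [0,0,1,0,0,0,0],
    [0,0,1,0,0,0,0],
    [0,0,0,0,0,0,0]
  ]
}}

```text
time_s: 14.35
position: [0.6282, 0.0539, 0.0685]
tool_rot: [[0.321, 0.947, -0.0], [0.947, -0.321, -0.0], [-0.0, -0.0, -1.0]]
ft_force: [0.3, -0.1, -1.5]
grip_width: 0.0114
gripper_force: 49.0
```

Underside is about 14.5 mm up and no contact, so the groove is over the rail. Lowering the last bit.

{"method": "apply_moves", "body": {
  "series": [
    [0,0,1,0,0,0,0],
    [0,0,0.7,0,0,0,0],
    [0,0,0.5,0,0,0,0],
    [0,0,0,0,0,0,0]
  ]
}}

```text
time_s: 14.85
position: [0.6283, 0.0539, 0.0664]
tool_rot: [[0.321, 0.947, 0.0], [0.947, -0.321, -0.0], [-0.0, 0.0, -1.0]]
ft_force: [-1.0, -0.1, -0.4]
grip_width: 0.0114
gripper_force: 49.2
```

{"method": "apply_moves", "body": {
  "series": [
    [0,0,0.4,0,0,0,0],
    [0,0,0.4,0,0,0,0],
    [0,0,0,0,0,0,0]
  ]
}}

```text
time_s: 15.22
position: [0.6283, 0.0539, 0.0664]
tool_rot: [[0.321, 0.947, 0.001], [0.947, -0.321, -0.0], [0.0, 0.001, -1.0]]
ft_force: [-2.7, -0.7, 6.4]
grip_width: 0.0112
gripper_force: 50.1
```

Seated on the floor at the expected height. Releasing and rising.

{"method": "apply_moves", "body": {
  "series": [
    [0,0,0,0,0,0,0.25],
    [0,0,0,0,0,0,0.28],
    [0,0,-3,0,0,0,0.28],
    [0,0,-15,0,0,0,0.28],
    [0,0,-35,0,0,0,0.28],
    [0,0,-40,0,0,0,0.45],
    [0,0,-30,0,0,0,0.45],
    [0,0,-10,0,0,0,0.45]
  ]
}}

```text
time_s: 16.23
position: [0.6288, 0.0539, 0.2013]
tool_rot: [[0.321, 0.947, 0.004], [0.947, -0.321, -0.0], [0.001, 0.004, -1.0]]
ft_force: [-1.0, 0.2, 0.3]
grip_width: 0.0387
gripper_force: 0.0
```

```bash
python3 - <<'E'
from h import *
plan(np.array([.5705,.3245,.120]),107.3)
im=cam("wrist"); P=depth_pts(im); 
q=np.c_[(P.reshape(-1,3)-MO)@np.c_[MX,MY]*1000,P.reshape(-1,3)[:,2]*1000]
f=q[(abs(q[:,0]-56)<25)&(abs(q[:,1])<20)&(q[:,2]>85)&(q[:,2]<105)]
if len(f): print("fin",cv2.minAreaRect(np.float32(f[:,:2])),len(f),f[:,2].max())
f=q[(abs(q[:,0]-56)<30)&(q[:,1]>40)&(q[:,1]<60)&(q[:,2]>66)&(q[:,2]<80)]
if len(f): print("plate",cv2.minAreaRect(np.float32(f[:,:2])),len(f),f[:,2].max())
E
```

```text
t 16.23 pos [0.6288 0.0539 0.2013] psi -18.73 | rotvec [   0.2     0.23 -126.03] | shift after turn [-24.8 275.7  81.3] | dz-first shift [ 237.5 -142.5   80.9]
fin ((56.92748260498047, 2.1401147842407227), (23.772878646850586, 11.509247779846191), 89.79064178466797) 641 97.32458028998609
plate ((56.75929260253906, 54.709964752197266), (3.080054521560669, 25.678247451782227), 89.59583282470703) 222 75.25336094806873
```

{"method": "apply_moves", "body": {
  "series": [
    [0,0,0,0,0,-10.5,0.45],
    [0,0,0,0,0,-10.5,0.45],
    [0,0,0,0,0,-10.5,0.45],
    [0,0,0,0,0,-10.5,0.45],
    [0,0,0,0,0,-10.5,0.45],
    [0,0,0,0,0,-10.5,0.45],
    [0,0,0,0,0,-10.5,0.45],
    [0,0,0,0,0,-10.5,0.45],
    [0,0,0,0,0,-10.5,0.45],
    [0,0,0,0,0,-10.5,0.45],
    [0,0,0,0,0,-10.5,0.45],
    [0,0,0,0,0,-10.5,0.45]
  ]
}}

```text
time_s: 17.77
position: [0.6278, 0.0539, 0.1972]
tool_rot: [[-0.953, -0.303, -0.002], [-0.303, 0.953, 0.0], [0.002, 0.001, -1.0]]
ft_force: [-0.1, 0.4, -0.9]
grip_width: 0.0385
gripper_force: 0.0
```

{"method": "apply_moves", "body": {
  "series": [
    [-2,25,0,0,0,0,0.45],
    [-4,45,0,0,0,0,0.45],
    [-4,45,0,0,0,0,0.45],
    [-4,45,0,0,0,0,0.45],
    [-4,45,0,0,0,0,0.45],
    [-4,45,10,0,0,0,0.45],
    [-2.8,25.7,20,0,0,0,0.45],
    [0,0,30,0,0,0,0.45],
    [0,0,20,0,0,0,0.45],
    [0,0,0,0,0,0,0.45],
    [0,0,0,0,0,0,0.45]
  ]
}}

```text
time_s: 19.15
position: [0.5704, 0.3246, 0.119]
tool_rot: [[-0.955, -0.297, 0.0], [-0.297, 0.955, 0.0], [-0.001, 0.0, -1.0]]
ft_force: [-0.3, -0.5, 0.5]
grip_width: 0.0383
gripper_force: 0.0
```

```bash
python3 - <<'E'
from h import *
plan(np.array([.5705,.3245,.054]),107.3)
im=cam("wrist"); P=depth_pts(im); save(im,"w5.png")
near=np.hypot(P[...,0]-.5705,P[...,1]-.3245)<.03
f=P[near&(P[...,2]>.072)&(P[...,2]<.092)]
print(cv2.minAreaRect(np.float32(f[:,:2]*1000)),len(f),f[:,2].max())
E
```

```text
t 19.15 pos [0.5704 0.3246 0.119 ] psi 107.26 | rotvec [ 0.    0.03 -0.04] | shift after turn [-0.1 -0.1 65. ] | dz-first shift [-0.1 -0.1 65. ]
((570.2203369140625, 323.24066162109375), (23.700979232788086, 11.807059288024902), 17.58556365966797) 1157 0.08578451400417544
```

View pics/w5.png

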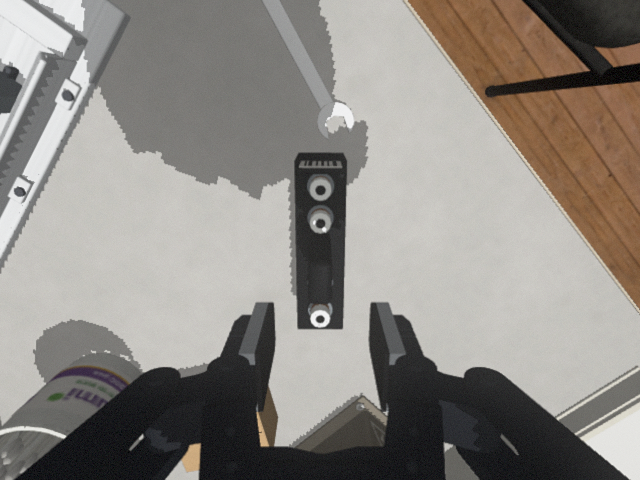

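Rack A is square between the fingers, its fin 1.3 mm off. Grasping.

{"method": "apply_moves", "body": {
  "series": [
    [0,-1.2,15,0,0,0,0.45],
    [0,0,25,0,0,0,0.45],
    [0,0,16,0,0,0,0.45],
    [0,0,7,0,0,0,0.45],
    [0,0,2,0,0,0,0.45],
    [0,0,0,0,0,0,0],
    [0,0,0,0,0,0,0],
    [0,0,0,0,0,0,0],
    [0,0,0,0,0,0,0]
  ]
}}

```text
time_s: 20.32
position: [0.5708, 0.3236, 0.0543]
tool_rot: [[-0.955, -0.297, 0.001], [-0.297, 0.955, 0.001], [-0.001, 0.0, -1.0]]
ft_force: [-1.2, 0.2, 5.8]
grip_width: 0.011
gripper_force: 49.4
```

{"method": "apply_moves", "body": {
  "series": [
    [0,0,-4,0,0,0,0],
    [0,0,-15,0,0,0,0],
    [0,0,-40,0,0,0,0],
    [0,0,-40,0,0,0,0],
    [0,0,-30,0,0,0,0],
    [0,0,-30,0,0,0,0],
    [0,0,0,0,0,0,0]
  ]
}}

```text
time_s: 21.2
position: [0.5711, 0.3237, 0.2154]
tool_rot: [[-0.955, -0.297, 0.005], [-0.297, 0.955, 0.002], [-0.005, 0.0, -1.0]]
ft_force: [-0.7, 1.1, -1.2]
grip_width: 0.0112
gripper_force: 48.7
```

```bash
python3 - <<'E'
from h import *
plan(mag(9,0.6,170),-18.7)
E
```

```text
t 21.20 pos [0.5711 0.3237 0.2154] psi 107.27 | rotvec [  0.34   0.16 125.97] | shift after turn [-238.4   92.6   45.4] | dz-first shift [  65.4 -247.3   45. ]
```

{"method": "apply_moves", "body": {
  "series": [
    [0,0,0,0,0,10.5,0],
    [0,0,0,0,0,10.5,0],
    [0,0,0,0,0,10.5,0],
    [0,0,0,0,0,10.5,0],
    [0,0,0,0,0,10.5,0],
    [0,0,0,0,0,10.5,0],
    [0,0,0,0,0,10.5,0],
    [0,0,0,0,0,10.5,0],
    [0,0,0,0,0,10.5,0],
    [0,0,0,0,0,10.5,0],
    [0,0,0,0,0,10.5,0],
    [0,0,0,0,0,10.5,0]
  ]
}}

```text
time_s: 22.7
position: [0.57, 0.3232, 0.211]
tool_rot: [[0.327, 0.945, -0.002], [0.945, -0.327, -0.001], [-0.002, -0.002, -1.0]]
ft_force: [-0.0, 0.3, -0.9]
grip_width: 0.0113
gripper_force: 48.6
```

{"method": "apply_moves", "body": {
  "series": [
    [-20,8,0,0,0,0,0],
    [-40,16,0,0,0,0,0],
    [-45,18,0,0,0,0,0],
    [-45,18,0,0,0,0,0],
    [-45,17,15,0,0,0,0],
    [-30,11,25,0,0,0,0],
    [-13.4,4.6,30,0,0,0,0],
    [0,0,25,0,0,0,0],
    [0,0,5,0,0,0,0],
    [0,0,0,0,0,0,0],
    [0,0,0,0,0,0,0]
  ]
}}

```text
time_s: 24.08
position: [0.582, 0.0679, 0.1136]
tool_rot: [[0.32, 0.947, 0.002], [0.947, -0.32, -0.0], [0.0, 0.002, -1.0]]
ft_force: [0.3, -0.2, -1.3]
grip_width: 0.0108
gripper_force: 48.7
```

```bash
python3 - <<'E'
from h import *
im=cam("wrist"); save(im,"w6.png"); P=depth_pts(im); s=im["s"]; tp=np.array(s["position"])
plan(mag(9,0.6,66),-18.7); print(s["ft_force"])
q=np.c_[(P.reshape(-1,3)-MO)@np.c_[MX,MY]*1000,P.reshape(-1,3)[:,2]*1000]
t=(tp-MO)@np.c_[MX,MY]*1000; print("tool mag",t,tp[2])
for x in (-20,30,50):
    w=q[(abs(q[:,0]-x)<2)&(q[:,2]>44)&(q[:,2]<56)&(abs(q[:,1])<90)]
    b=w[w[:,1]>55][:,1]; print(x,(b.min(),b.max()) if len(b) else 0)
u=tp[2]*1000-54
f=q[(abs(q[:,0]-t[0])<25)&(q[:,1]-t[1]>40)&(q[:,1]-t[1]<65)&(q[:,2]>u+58)&(q[:,2]<u+70)]
print("plate top",cv2.minAreaRect(np.float32(f[:,:2])),len(f),f[:,2].max()-u)
f=q[(abs(q[:,0]-57)<20)&(q[:,1]>40)&(q[:,1]<65)&(q[:,2]>66)&(q[:,2]<80)]
if len(f): print("rackB plate",cv2.minAreaRect(np.float32(f[:,:2])),len(f))
E
```

```text
t 24.12 pos [0.582  0.0679 0.1135] psi -18.69 | rotvec [ 0.1  -0.02  0.01] | shift after turn [ 0.3  0.3 47.5] | dz-first shift [ 0.3  0.2 47.5]
[ 0.29380077 -0.1722056  -1.32511171]
tool mag [8.77213112 0.21114801] 0.11355603136782791
-20 (np.float64(62.46889674819848), np.float64(68.39179508044481))
30 (np.float64(61.93543668310339), np.float64(68.30114706329091))
50 (np.float64(55.85033301725599), np.float64(67.77727257068632))
plate top ((8.422768592834473, 52.44207763671875), (3.926391124725342, 25.775043487548828), 89.45323181152344) 820 63.17348231678221
rackB plate ((56.68671417236328, 54.373260498046875), (3.9662046432495117, 25.927364349365234), 89.61731719970703) 570
```

View pics/w6.png

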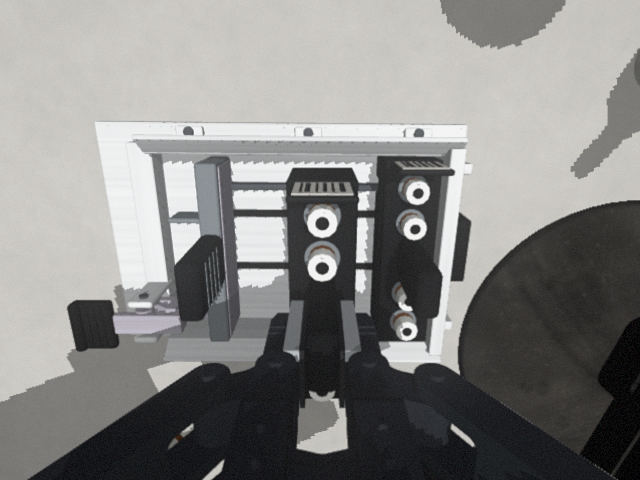

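Rack A hangs between the pusher and rack B, with its code plate on the rail side. Rack B stands upright. Shifting 1.3 mm and lowering.

{"method": "apply_moves", "body": {
  "series": [
    [1.3,0,0,0,0,0,0],
    [0,0,10,0,0,0,0],
    [0,0,15,0,0,0,0],
    [0,0,10,0,0,0,0],
    [0,0,4,0,0,0,0],
    [0,0,1,0,0,0,0],
    [0,0,1,0,0,0,0],
    [0,0,1,0,0,0,0],
    [0,0,0,0,0,0,0]
  ]
}}

```text
time_s: 25.25
position: [0.5821, 0.0691, 0.0707]
tool_rot: [[0.321, 0.947, 0.0], [0.947, -0.321, -0.0], [0.0, 0.0, -1.0]]
ft_force: [-0.1, 0.3, -0.8]
grip_width: 0.011
gripper_force: 48.8
```

{"method": "apply_moves", "body": {
  "series": [
    [0,0,1.3,0,0,0,0],
    [0,0,1.2,0,0,0,0],
    [0,0,1,0,0,0,0],
    [0,0,0.8,0,0,0,0],
    [0,0,0,0,0,0,0]
  ]
}}

```text
time_s: 25.88
position: [0.582, 0.0691, 0.0663]
tool_rot: [[0.321, 0.947, 0.0], [0.947, -0.321, 0.0], [0.0, 0.0, -1.0]]
ft_force: [-0.3, 0.0, 1.1]
grip_width: 0.011
gripper_force: 49.0
```

{"method": "apply_moves", "body": {
  "series": [
    [0,0,0,0,0,0,0.25],
    [0,0,0,0,0,0,0.28],
    [0,0,-3,0,0,0,0.28],
    [0,0,-15,0,0,0,0.28],
    [0,0,-35,0,0,0,0.28],
    [0,0,-35,0,0,0,0.1],
    [-30,-30,-25,0,0,0,0],
    [-25,-50,0,0,0,0,0],
    [-20,-40,0,0,0,0,0],
    [0,0,0,0,0,0,0],
    [0,0,0,0,0,0,0]
  ]
}}

```text
time_s: 27.25
position: [0.4452, 0.0365, 0.1802]
tool_rot: [[0.321, 0.947, 0.002], [0.947, -0.321, -0.0], [0.0, 0.002, -1.0]]
ft_force: [0.2, 0.2, 0.6]
grip_width: 0.0001
gripper_force: 0.0
```

```bash
python3 - <<'E'
from h import *
im=cam("wrist"); save(im,"w7.png"); P=depth_pts(im); s=im["s"]
print(s["ft_force"])
q=np.c_[(P.reshape(-1,3)-MO)@np.c_[MX,MY]*1000,P.reshape(-1,3)[:,2]*1000]
f=q[(abs(q[:,0]+125)<25)&(abs(q[:,1]+37)<28)&(q[:,2]>45)&(q[:,2]<80)]
l=f[f[:,2]>f[:,2].max()-3]; print("tab",cv2.minAreaRect(np.float32(f[:,:2])),len(f),f[:,2].max()); print("lip",cv2.minAreaRect(np.float32(l[:,:2])),len(l))
for x0 in(57,9):
  f=q[(abs(q[:,0]-x0)<14)&(abs(q[:,1])<20)&(q[:,2]>80)&(q[:,2]<105)]
  if len(f): print("fin",cv2.minAreaRect(np.float32(f[:,:2])),f[:,2].max())
plan(mag(-132,-37,80),-18.7)
E
```

```text
[0.16097967 0.15588543 0.55421554]
tab ((-116.32467651367188, -35.67254638671875), (32.506465911865234, 30.390518188476562), 0.32276639342308044) 1807 63.99458945364894
lip ((-129.5686798095703, -35.29465866088867), (28.569744110107422, 5.2890400886535645), 89.35811614990234) 271
fin ((56.12752151489258, 1.0936803817749023), (24.197683334350586, 13.03564167022705), 89.81220245361328) 97.75250166774526
fin ((7.565701961517334, 0.4831733703613281), (23.808349609375, 13.108953475952148), 89.50633239746094) 97.52444011088285
t 27.30 pos [0.4454 0.0365 0.1799] psi -18.73 | rotvec [ 0.1  -0.02 -0.03] | shift after turn [ 36.3 -21.4  99.9] | dz-first shift [ 36.2 -21.6  99.8]
```

View pics/w7.png

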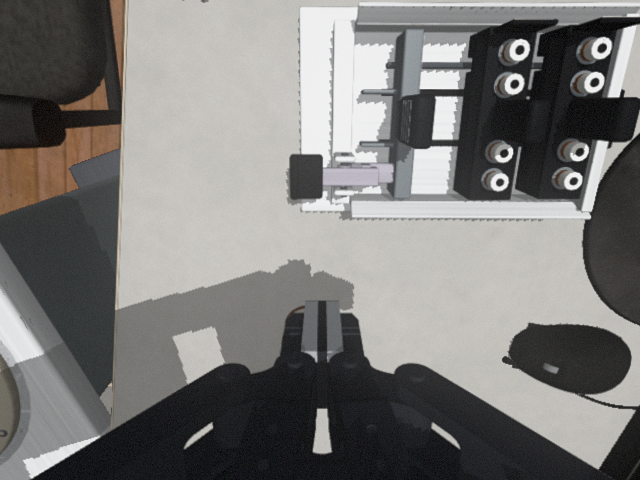

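Both racks stand upright in the track, and the tab lip is at (295,176). Going onto the tab.

{"method": "apply_moves", "body": {
  "series": [
    [19,-10.7,0,0,0,0,0],
    [19,-10.7,10,0,0,0,0],
    [0,0,35,0,0,0,0],
    [0,0,35,0,0,0,0],
    [0,0,20,0,0,0,0],
    [0,0,10,0,0,0,0],
    [0,0,4,0,0,0,0],
    [0,0,0,0,0,0,0]
  ]
}}

```text
time_s: 28.3
position: [0.4367, 0.0795, 0.0655]
tool_rot: [[0.321, 0.947, 0.001], [0.947, -0.321, -0.0], [0.0, 0.001, -1.0]]
ft_force: [-0.2, 0.9, -1.5]
grip_width: -0.0001
gripper_force: 0.0
```

{"method": "apply_moves", "body": {
  "series": [
    [0,0,2.5,0,0,0,0],
    [0,0,2.5,0,0,0,0],
    [0,0,2.5,0,0,0,0],
    [0,0,2.5,0,0,0,0],
    [0,0,2,0,0,0,0],
    [0,0,1,0,0,0,0],
    [0,0,0,0,0,0,0]
  ]
}}

```text
time_s: 29.18
position: [0.4361, 0.0795, 0.0522]
tool_rot: [[0.321, 0.947, -0.0], [0.947, -0.321, 0.0], [-0.0, -0.0, -1.0]]
ft_force: [-1.8, 0.2, 1.6]
grip_width: -0.0001
gripper_force: 0.9
```

```bash
python3 - <<'E'
from h import *
im=cam("wrist"); save(im,"w8.png"); P=depth_pts(im)
q=np.c_[(P.reshape(-1,3)-MO)@np.c_[MX,MY]*1000,P.reshape(-1,3)[:,2]*1000]
f=q[(abs(q[:,0])<80)&(abs(q[:,1])<20)&(q[:,2]>85)&(q[:,2]<105)]
h,e=np.histogram(f[:,0],np.arange(-80,82,4)); print([(int(a),int(b)) for a,b in zip(e,h) if b])
E
```

```text
[]
```

```bash
cat > chk.py <<'E'
from h import *
for n in ("scene","side"):
    P=depth_pts(cam(n)).reshape(-1,3)
    q=np.c_[(P-MO)@np.c_[MX,MY]*1000,P[:,2]*1000]
    f=q[(abs(q[:,0])<80)&(abs(q[:,1])<25)&(q[:,2]>82)&(q[:,2]<105)]
    h,e=np.histogram(f[:,0],np.arange(-80,84,4)); print(n,[(int(a),int(b)) for a,b in zip(e,h) if b])
E
python3 chk.py
```

```text
scene [(0, 21), (4, 34), (8, 31), (12, 15), (20, 15), (24, 28), (28, 30), (32, 18), (48, 2), (52, 25), (56, 27), (60, 33)]
side [(0, 34), (4, 50), (8, 30), (12, 14), (20, 7), (24, 69), (28, 27), (32, 16), (36, 1), (52, 57), (56, 34), (60, 19), (64, 11)]
```

The pusher has sprung forward: fins at about 58 and 28 mm, pusher grip at about 8 mm, as expected when clamped. Letting the tab go and backing off.

{"method": "apply_moves", "body": {
  "series": [
    [0,0,-5,0,0,0,0],
    [0,0,-15,0,0,0,0],
    [0,0,-40,0,0,0,0],
    [0,0,-50,0,0,0,0],
    [-40,0,-30,0,0,0,0],
    [-40,0,0,0,0,0,0],
    [0,0,0,0,0,0,0],
    [0,0,0,0,0,0,0]
  ]
}}

```text
time_s: 30.32
position: [0.4106, 0.0039, 0.1923]
tool_rot: [[0.322, 0.947, 0.0], [0.947, -0.322, 0.0], [0.0, 0.0, -1.0]]
ft_force: [0.4, 0.4, -0.5]
grip_width: -0.0001
gripper_force: 0.0
```

```bash
python3 chk.py; python3 - <<'E'
from h import *
im=cam("wrist"); save(im,"w9.png")
E
```

```text
scene [(0, 20), (4, 33), (8, 39), (12, 8), (20, 14), (24, 28), (28, 29), (32, 16), (48, 1), (52, 25), (56, 30), (60, 30)]
side [(0, 36), (4, 50), (8, 27), (12, 14), (20, 14), (24, 67), (28, 25), (32, 19), (36, 1), (52, 51), (56, 38), (60, 22), (64, 7)]
```

View pics/w9.png

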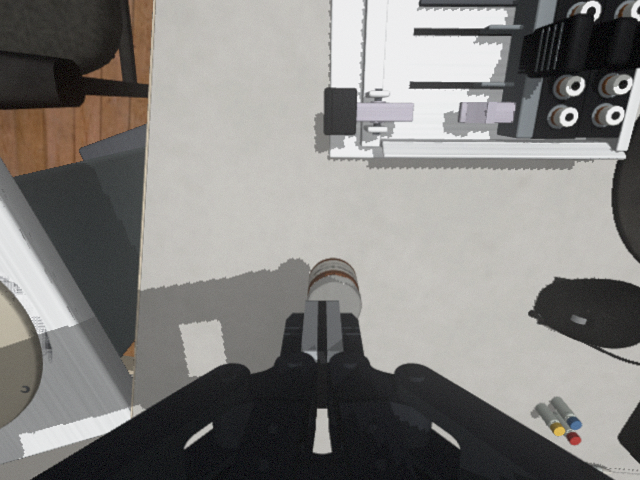

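The picture shows the pusher plate at (525,70) pressed against both racks at (565–620,100). The catch is back at rest and the jar is where it was. Handing in.

```bash
python3 -c "
from rig import env; print(env.close_job())"
```

```text
the job is handed in; nothing more can be done
None
```

The job is handed in at about 30 s on the robot's clock: both racks stand upright on the rail, clamped against the stop plate by the released pusher, and the arm is clear of everything; no verdict was returned.

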